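# Turn the lint roller round in its bay

### The arm

A 6-joint arm with a two-finger parallel gripper is mounted at the origin on a cart in front of the work surface, level with it; the furniture and walls round the work are solid. World frame = base frame: x ahead of the robot, y to its left, z up, the work surface at z = 0. Lengths are in m, angles in rad, forces in N, time in s.
With the tool pointing down it reaches from about 0.375 to 0.9 m from the base axis. Payload 3.1 kg.
Tool frame: the origin (TCP) lies on the centre line of the jaws, within the pads' length; the fingertips stand 19 mm ahead of it and the grasp point (between the pads) is the TCP; z points along the fingers, y is the line along which they close (so a half turn about z gives the same grasp; the last joint's range is limited). The gripper opens to 85 mm and grips with 20 to 120 N. Pads are 22 mm wide; open, the fingers measure 114 mm over their backs; the gripper's body (76 mm by 85 mm) begins 54 mm behind the grasp point. The pads swing forward as they close: fully open they stand 13 mm farther back than shut.
Start: joints at [1.159, 0.527, 1.433, -0, 1.181, -0.178], TCP at [0.145, 0.608, 0.25] pointing down, gripper open.
Joint ranges: [-3.08, 3.08], [-0.75, 2.2], [0.22, 2.44], [-1.43, 4.57], [0, 2.65], [-2.85, 2.85]. Speed limits (rad/s): [2.79, 2.79, 3.14, 3.14, 3.14, 3.14].

### API

Orientations are given as a unit quaternion [x, y, z, w].
In Python, from station import manip gives the robot as it stands.
- The arm moves only by the tool servo_tool, never from a script. Its argument "rows" is a list that holds one entry, the list of rows, each a list of 7 numbers: the turn, a rotation vector about the tool's x, y, z in degrees, then the shift along the tool's x, y, z in m, then the gripper command: -1 is shut, 1 is fully open, values between are in proportion. In form: [[[wx, wy, wz, tx, ty, tz, jaw], ...]]. A call has 1 to 8 rows; each row shifts and turns the commanded pose from where the row before left it, along the tool's axes as they then stand; what a row does not reach is not made up. A row lasts 1/12 s, in which the tool goes at most 41.7 mm and 7.16 degrees, less where a joint would pass 70% of its speed; a pose out of reach is approached as far as the arm can. A call is refused whole if a number of a shift passes 0.0417 or a number of a turn 7.16, either way. A call with a gripper value outside its range is refused whole. The fingers move at their own pace and stop on an object; "squeeze" is the grip in N (left out, the last holds). Time passes only in rows, so rows that do not move let the fingers close. It gives the time, the measured TCP pose, the force, the opening and the grip force at its end, in the units of the state.
- manip.sense(): the state, without advancing time (a new reading comes with each control period).
- manip.snapshot(name): name is "side" or "top"; returns the picture (480x640x3 uint8, blue, green, red); there is no depth.
- manip.camera_info(name): a dict with "K" (3x3 intrinsics, pixels), "k1" (the pictures are not rectified: a ray, as slopes to the right and down, at radius r is drawn at 1 + k1 r^2 times it, then the intrinsics apply), "camera_from_world" (4x4, takes a point from world to camera coordinates). Camera axes: x right, y down, z forward; pixel columns grow to the right and rows downward; lengths in m; the calibration is good to about 2 mm. A picture is of the moment at which its call begins. camera_info takes no time and is no camera call.
- manip.sign_off(): hands the job in; it is judged then, once.
The state is a dict: "t": time; "q": joint angles; "qd": joint speeds; "tau": joint torques, N m; "tcp_pos": TCP position; "tool_rot": TCP orientation; "force": force on the tool from outside, world axes, zero at the start; "ft_torque": the same for the moment, N m; "finger_gap": opening from 0.0 (shut) to 1.0 (fully open); "gripper_force": force on a finger pad.
Only numpy, scipy, OpenCV 4.12 (cv2) and the standard library are available. Lean on these libraries where they do the work, as an engineer would, in place of code of your own. Each camera call takes 0.05 s, during which the arm holds its last target. There are 200 camera calls.

### The job

The lint roller was put away the wrong way round under the small wooden riser: its blue handle is inside the bay with the blue tab and the white roller sticks out. Pull it right out, lay it down on the open table and let go, then slide it back into the same bay roller first, until all of the white roller is under the board and only the blue handle sticks out. Leave it lying there and do not disturb the other things on the table and on or in the riser.

Things in the scene. Friction and masses are not known exactly. Their poses are not given: they have to be found in the camera images.
- lint_center (a point): Loose lint roller, 198 mm long, 0.11 to 0.18 kg, lying on its side; this point is half-way along it on its long axis, 23.5 mm above what it lies on. Its y axis runs along the tool from white roller to blue handle; it can roll about that axis, so x and z may point anywhere across it. It balances on the roller, about 20 to 35 mm from here. It rolls if let go carelessly.
- roller_end (a point): Free end of the white roller, on the long axis, at y = -99 mm from lint_center. The white roller is 44 mm in diameter from y = -99 to 0 mm; a collar 47 mm in diameter follows at y = 2 to 6 mm.
- handle_end (a point): End of the blue handle, on the long axis, at y = +99 mm from lint_center. The handle is 20 mm in diameter from y = 6 to 87 mm and ends in a 26 mm knob at y = 87 to 99 mm.
- bay_mouth (a point): Middle of the front opening of the riser's bay under the blue tab, at table level. x points straight into the bay, y across it, z up. The bay's floor is the table; it is 80 mm wide (y = -40 to +40 mm), 60 mm high, closed by a back panel 125 mm in; its 8 mm side walls begin 3 mm in. The 10 mm board above has its front edge at x = 0 and its top at 70 mm.
- riser: Fixed light-wood desk riser, 134 mm deep, 200 mm wide, 70 mm high, two bays side by side (centres at y = +44 and -44 mm), both open to its front; origin at the centre of its underside, x from front to back, z up. A blue strip (44 x 12 mm) on the board's front edge marks either bay, a yellow one the other.
- tape_measure: Loose orange-yellow tape measure 31 x 78 x 54 mm inside the other bay (yellow tab); origin at the centre of its underside; leave alone
- mouse: Loose black mouse 114 x 62 x 46 mm lying on top of the riser; origin at the centre of its underside; leave alone
- stapler: Loose black desk stapler 36 x 146 x 56 mm standing on the table; origin at the centre of its underside, long axis y; leave alone
- pen_cup: Loose clear tumbler with pens, 78 mm across, 127 mm high, standing on the table; origin at the centre of its underside; leave alone
- label_roll: Loose roll of white labels 72 mm across, 40 mm high, standing on the table; origin at the centre of its underside; leave alone

How it is judged:
On the way:
1. the lint roller is out of the riser, lying on the table and let go (horizontal distance between lint_center and bay_mouth above 0.105 m and height (world z) of each of roller_end, handle_end below 0.032 m and contact force between lint and the fingers below 0.1 N and linear speed of lint below 0.03 m/s), for 0.2 s.
At the end, for the whole second after the job is handed in: The lint roller lies at rest on the table in the blue-tab bay with its white end at least 85 mm inside the mouth and its handle end at least 55 mm outside in front, both ends on the table level (long axis below 32 mm) (x of roller_end in the frame of bay_mouth above 0.085 m and x of handle_end in the frame of bay_mouth below -0.055 m and y of roller_end in the frame of bay_mouth between -0.04 and 0.04 m and height (world z) of each of roller_end, handle_end below 0.032 m and linear speed of lint below 0.02 m/s and angular speed of lint below 0.5 rad/s); the robot touches nothing.
It fails at once if the tape measure is moved by more than 20 mm (distance of tape_measure from where it was at the start of the episode above 0.02 m).
It fails at once if the mouse is moved by more than 20 mm (distance of mouse from where it was at the start of the episode above 0.02 m).
It fails at once if the stapler is moved by more than 25 mm (distance of stapler from where it was at the start of the episode above 0.025 m).
It fails at once if the pen cup is moved by more than 25 mm or tipped (distance of pen_cup from where it was at the start of the episode above 0.025 m or angle between pen_cup's own z axis and vertical above 0.5 rad).
It fails at once if the label roll is moved by more than 25 mm (distance of label_roll from where it was at the start of the episode above 0.025 m).
It also fails if it takes over 72 s, if anything falls off the work surface, if the arm or the gripper's body presses on something with over 40 N, if the wrist force passes 120 N, or if a joint passes its speed limit or range.

## Working session

There is one attempt and no reset: what is moved stays moved. The work goes in short steps, Python scripts to look and compute and a tool call to move; the robot and the scene stay as the last step left them, time stands still between calls to the robot, and variables do not carry over. Pictures are saved under pics/ and viewed, at most 10 in all, crops included, and the job is handed in when it is done.

Besides the shell and the picture viewer there is one more tool, called in YAML: its name, and indented under it one key for each argument. servo_tool: Moves the arm, as the interface text tells. Its arguments: {"type":"object","properties":{"rows":{"type":"array","items":{"type":"array","items":{"type":"array","items":{"type":"number"}}}},"squeeze":{"type":"number"}},"required":["rows"]}

```bash
mkdir -p pics
cat > h.py <<'E'
import numpy as np, cv2
from station import manip
def ray(name,u,v):
    c=manip.camera_info(name);K=np.array(c["K"]);T=np.array(c["camera_from_world"])
    d=cv2.undistortPoints(np.array([[[u,v]]],float),K,np.array([c["k1"],0,0,0,0.]))[0,0]
    R=T[:3,:3];o=-R.T@T[:3,3];w=R.T@np.array([d[0],d[1],1.]);return o,w/np.linalg.norm(w)
def onz(name,u,v,z):
    o,w=ray(name,u,v);return o+w*(z-o[2])/w[2]
E
python3 - <<'E'
from h import *
for n in("top","side"):
    cv2.imwrite(f"pics/{n}0.png",manip.snapshot(n)); print(n,ray(n,320,240),manip.camera_info(n)["k1"])
s=manip.sense();print(s["t"],s["tcp_pos"],s["tool_rot"],s["finger_gap"])
E
```

```text
top (array([ 0.26629816, -0.02700224,  1.25250985]), array([ 0.17239628,  0.00872801, -0.98498901])) -0.07429923004610761
side (array([0.44548944, 0.84920417, 0.56353828]), array([ 0.01988501, -0.86878435, -0.49479121])) -0.06878628230491558
0.1 [0.14449993 0.60742667 0.24942547] [ 1.16634097e-01  9.93174454e-01 -9.50756508e-04 -2.97167588e-04] 1.000813161697825
```

View pics/top0.png

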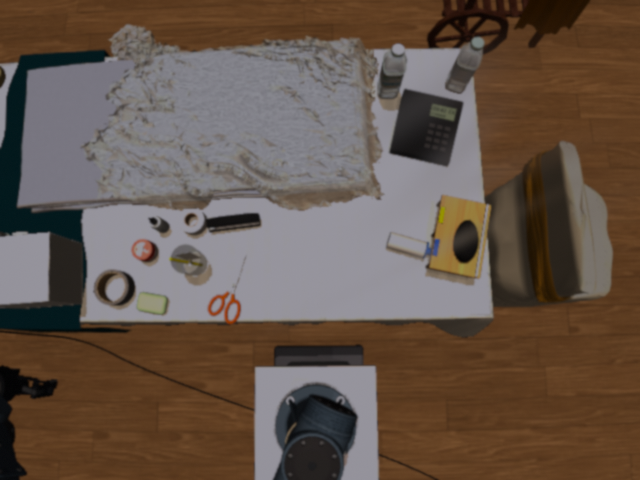

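View pics/side0.png

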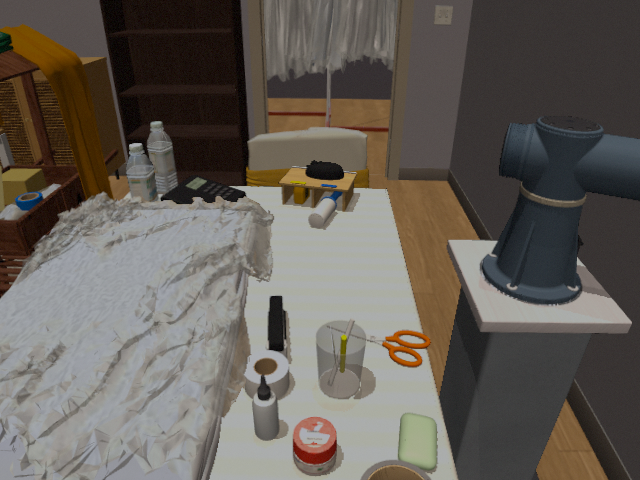

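The top view shows the riser at about (458,238). The white roller sticks out to the left at (388-428, 243), the blue tab is near (433,248) and the yellow one near (441,215). The stapler, cup and labels are far away at (190-260, 190-275).

Run:
```python
from h import *
t=manip.snapshot("top");s=manip.snapshot("side")
a=cv2.resize(t[185:290,375:500],None,fx=6,fy=5.7,interpolation=cv2.INTER_CUBIC)
a=cv2.resize(t[190:285,380:500],(600,475),interpolation=cv2.INTER_CUBIC)
b=cv2.resize(s[150:235,270:370],(600,510),interpolation=cv2.INTER_CUBIC)
cv2.imwrite("pics/top0c.png",a);cv2.imwrite("pics/side0c.png",b)
```

```text
(no output)
```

View pics/top0c.png

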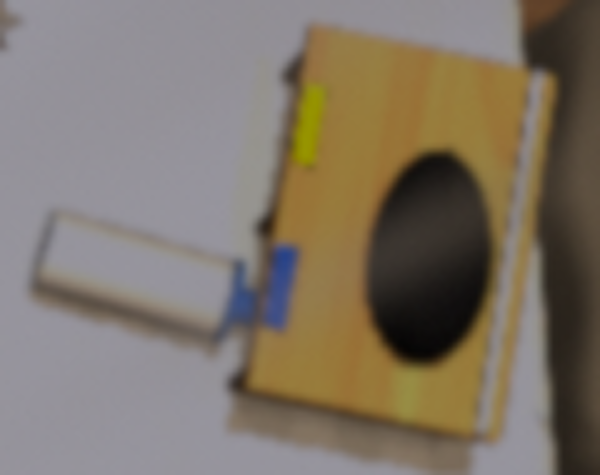

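View pics/side0c.png

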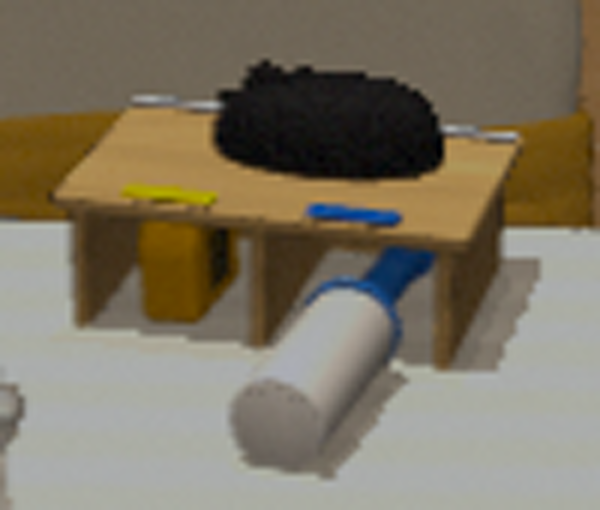

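Top crop (5x): board front corners are at about (442,195) and (429.6,267.6) full-frame. The roller runs from (388.4,239.6) to the collar at (426,249.6), with the blue tab at (434-438, 239-256). In the side crop, the handle goes into the right-hand bay under the blue tab and the tape is in the left bay.

Run:
```python
from h import *
P=lambda x,y:(380+x/5-.4,190+y/5-.4)
f1=onz("top",*P(308,24),.07);f2=onz("top",*P(247,389),.07);b2=onz("top",*P(494,440),.07);b1=onz("top",*P(555,74),.07)
print("front",f1,f2,np.linalg.norm(f1-f2),"depth",np.linalg.norm(b2-f2),np.linalg.norm(b1-f1))
S=lambda x,y:(270+x/6-.4,150+y/6-.4)
print("side",onz("side",*S(58,199),.07),onz("side",*S(468,243),.07))
for n,z in(("e",.023),):
  e=onz("top",*P(42,248),z);c=onz("top",*P(230,298),z);print(e,c,np.linalg.norm(e-c),np.degrees(np.arctan2(*(c-e)[[1,0]])))
  print("corner width",np.linalg.norm(onz("top",*P(52,210),z)-onz("top",*P(32,290),z)))
print("side end",onz("side",*S(277,428),.0235))
yax=(f1-f2)/np.linalg.norm(f1-f2); 
xa=np.array([yax[1],-yax[0],0]);print("xa",xa,np.degrees(np.arctan2(xa[1],xa[0])))
m=(f1+f2)/2; bm=m-.044*yax; bm[2]=0;print("mouth",bm)
print("strip mid",onz("top",*P(283,288),.07))
```

```text
front [ 0.59098625 -0.33819444  0.07      ] [ 0.39796474 -0.29524448  0.07      ] 0.19774225954198538 depth 0.12917761034680575 0.13292650709997458
side [ 0.58770429 -0.33549473  0.07      ] [ 0.39832954 -0.29222313  0.07      ]
[ 0.48109014 -0.19924098  0.023     ] [ 0.45240348 -0.29931343  0.023     ] 0.10410293298801622 -105.99542354658603
corner width 0.045308354279430384
side end [ 0.48074602 -0.19751393  0.0235    ]
xa [-0.21720172 -0.97612674  0.        ] -102.54472970519548
mouth [ 0.45152592 -0.30716258  0.        ]
strip mid [ 0.450113   -0.31669586  0.07      ]
```

servo_tool:
  rows:
    - [[0,0,0,-0.0308,-0.0128,0,1],[0,0,0,-0.0308,-0.0128,0,1],[0,0,0,-0.0308,-0.0128,0,1],[0,0,0,-0.0308,-0.0128,0,1],[0,0,0,-0.0308,-0.0128,0,1],[0,0,0,-0.0308,-0.0128,0,1],[0,0,0,-0.0308,-0.0128,0,1],[0,0,0,-0.0308,-0.0128,0,1]]
  squeeze: 40

```text
t: 0.87
tcp_pos: [0.3618, 0.4501, 0.2502]
tool_rot: [0.117, 0.993, -0.0, -0.0]
force: [0.2, 0.2, 0.4]
finger_gap: 1.002
gripper_force: 0.0
```

servo_tool:
  rows:
    - [[0,0,0,-0.0111,-0.0272,0,1],[0,0,0,-0.0111,-0.0272,0,1],[0,0,0,-0.0111,-0.0272,0,1],[0,0,0,-0.0111,-0.0272,0,1],[0,0,0,-0.0111,-0.0272,0,1],[0,0,0,-0.0111,-0.0272,0,1],[0,0,0,-0.0111,-0.0272,0,1],[0,0,0,-0.0111,-0.0272,0,1]]

```text
t: 1.53
tcp_pos: [0.3966, 0.2177, 0.2503]
tool_rot: [0.116, 0.993, -0.0, 0.0]
force: [0.3, -0.0, -0.6]
finger_gap: 1.001
gripper_force: 0.0
```

servo_tool:
  rows:
    - [[0,0,0,-0.0111,-0.0272,0,1],[0,0,0,-0.0111,-0.0272,0,1],[0,0,0,-0.0111,-0.0272,0,1],[0,0,0,-0.0111,-0.0272,0,1],[0,0,0,-0.0111,-0.0272,0,1],[0,0,0,-0.0111,-0.0272,0,1],[0,0,0,-0.0111,-0.0272,0,1],[0,0,0,-0.0111,-0.0272,0,1]]

```text
t: 2.2
tcp_pos: [0.4326, -0.0147, 0.2504]
tool_rot: [0.117, 0.993, 0.0, 0.0]
force: [0.6, -0.1, -0.6]
finger_gap: 1.0
gripper_force: 0.0
```

servo_tool:
  rows:
    - [[0,0,0,-0.0111,-0.0272,0,1],[0,0,0,-0.0111,-0.0272,0,1],[0,0,0,-0.0111,-0.0272,0,1],[0,0,0,-0.0111,-0.0272,0,1],[0,0,0,-0.0111,-0.0272,0,1],[0,0,0,-0.0111,-0.0272,0,1],[0,0,0,-0.0111,-0.0272,0,1],[0,0,0,-0.0111,-0.0272,0,1]]

```text
t: 2.87
tcp_pos: [0.4685, -0.2469, 0.2502]
tool_rot: [0.117, 0.993, 0.0, -0.0]
force: [0.2, 0.5, -0.1]
finger_gap: 0.999
gripper_force: 0.0
```

servo_tool:
  rows:
    - [[0,0,7.12,0,0,0,1],[0,0,7.12,0,0,0,1],[0,0,7.12,0,0,0,1],[0,0,7.12,0,0,0,1],[0,0,7.12,0,0,0,1],[0,0,7.12,0,0,0,1],[0,0,7.12,0,0,0,1],[0,0,7.12,0,0,0,1]]

```text
t: 3.53
tcp_pos: [0.4685, -0.2454, 0.2502]
tool_rot: [0.579, 0.816, -0.0, -0.0]
force: [-0.3, 0.2, 0.3]
finger_gap: 0.999
gripper_force: 0.0
```

servo_tool:
  rows:
    - [[0,0,7.12,0,0,0,1],[0,0,7.12,0,0,0,1],[0,0,7.12,0,0,0,1],[0,0,7.12,0,0,0,1],[0,0,7.12,0,0,0,1],[0,0,0,0,0,0,1]]

```text
t: 4.03
tcp_pos: [0.4685, -0.2454, 0.2502]
tool_rot: [0.799, 0.601, -0.0, -0.0]
force: [-0.7, -0.5, 0.8]
finger_gap: 1.005
gripper_force: 0.0
```

```bash
cat >> h.py <<'E'
from scipy.spatial.transform import Rotation as Ro
def to(x,y,z,yaw,hold=None):
    """tool-frame shift to world target at present attitude; extra turn about tool z; yaw = world angle of tool y, deg"""
    s=manip.sense();R=Ro.from_quat(s["tool_rot"]).as_matrix();p=np.array(s["tcp_pos"])
    d=R.T@(np.array([x,y,z])-p);yy=np.degrees(np.arctan2(R[1,1],R[0,1]))
    print("t %.2f"%s["t"],"p",p.round(4),"yaw %.2f"%yy,"tilt",R[:,2].round(3),"shift",d.round(4),"turn",round((yy-yaw+180)%360-180,2),"q6 %.1f"%np.degrees(s["q"][5]),"gap %.3f"%s["finger_gap"],"gf %.1f"%s["gripper_force"],"F",np.round(s["force"],1))
E
python3 - <<'E'
from h import *
to(.468,-.246,.026,-16)
E
```

```text
t 4.03 p [ 0.4685 -0.2454  0.2502] yaw -16.07 tilt [-0.  0. -1.] shift [-0.0007 -0.0003  0.2242] turn -0.07 q6 -23.7 gap 1.005 gf 0.0 F [-0.7 -0.5  0.8]
```

servo_tool:
  rows:
    - [[0,0,0,0,0,0.04,1],[0,0,0,0,0,0.04,1],[0,0,0,0,0,0.04,1],[0,0,0,0,0,0.04,1],[0,0,0,0,0,0.03,1],[0,0,0,0,0,0.02,1],[0,0,0,0,0,0.013,1],[0,0,0,0,0,0,1]]

```text
t: 4.7
tcp_pos: [0.4672, -0.2444, 0.0244]
tool_rot: [0.798, 0.603, -0.001, -0.003]
force: [-1.4, 0.2, 0.3]
finger_gap: 1.001
gripper_force: 0.0
```

servo_tool:
  rows:
    - [[0,0,0,0,0,0,0.3],[0,0,0,0,0,0,0.1],[0,0,0,0,0,0,0],[0,0,0,0,0,0,-0.2],[0,0,0,0,0,0,-1],[0,0,0,0,0,0,-1],[0,0,0,0,0,0,-1],[0,0,0,0,0,0,-1]]

```text
t: 5.37
tcp_pos: [0.4693, -0.246, 0.0289]
tool_rot: [0.798, 0.602, 0.0, 0.001]
force: [-0.6, -0.1, 6.4]
finger_gap: 0.502
gripper_force: 40.1
```

Run:
```python
from h import *
to(.510,-.056,.026,-16)
c=manip.snapshot("side");cv2.imwrite("pics/g1.png",cv2.resize(c[120:270,220:420],(800,600)))
```

```text
t 5.37 p [ 0.4693 -0.246   0.0289] yaw -15.94 tilt [ 0.002 -0.002 -1.   ] shift [ 0.1938 -0.013   0.0027] turn 0.06 q6 -23.8 gap 0.502 gf 40.1 F [-0.6 -0.1  6.4]
```

View pics/g1.png

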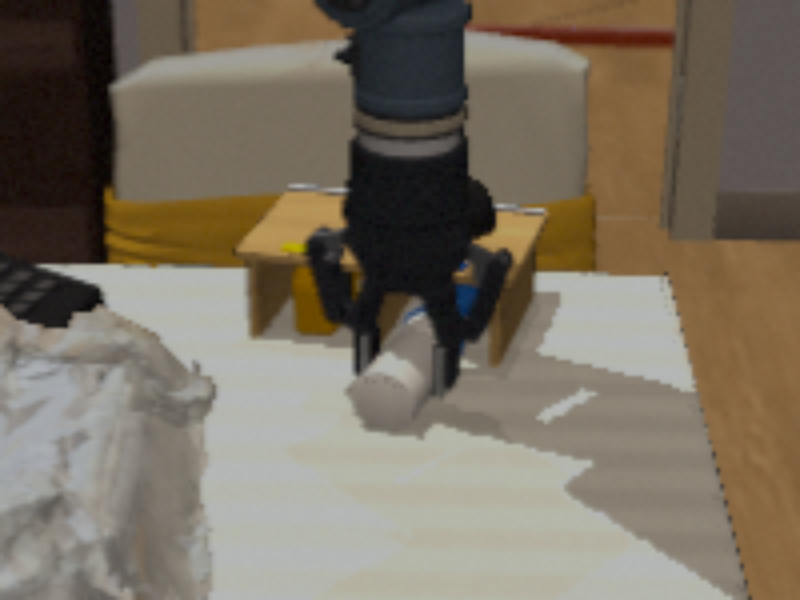

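Gripped at opening 0.5, about 43 mm, which matches the roller. Now I pull out along its axis.

servo_tool:
  rows:
    - [[0,0,0,0,0,-0.003,-1],[0,0,0,0.015,0,0,-1],[0,0,0,0.02,0,0,-1],[0,0,0,0.02,0,0,-1],[0,0,0,0.02,0,0,-1],[0,0,0,0.02,0,0,-1],[0,0,0,0.02,0,0,-1],[0,0,0,0.02,0,0,-1]]

```text
t: 6.08
tcp_pos: [0.5061, -0.1148, 0.0307]
tool_rot: [0.798, 0.602, 0.0, 0.0]
force: [0.9, 0.7, -0.9]
finger_gap: 0.504
gripper_force: 40.6
```

servo_tool:
  rows:
    - [[0,0,0,0.02,-0.01,0,-1],[0,0,0,0.02,-0.01,0,-1],[0,0,0,0.02,-0.01,0,-1],[0,0,0,0.01,-0.005,-0.01,-1],[0,0,0,0.005,0,-0.01,-1],[0,0,0,0,0,-0.01,-1],[0,0,0,0,0,0,-1]]

```text
t: 6.67
tcp_pos: [0.4952, -0.035, 0.063]
tool_rot: [0.798, 0.602, 0.002, 0.003]
force: [0.5, 0.2, -0.9]
finger_gap: 0.5
gripper_force: 40.6
```

Run:
```python
from h import *
to(.490,-.05,.05,-16)
```

```text
t 6.67 p [ 0.4952 -0.035   0.063 ] yaw -15.93 tilt [ 0.006 -0.002 -1.   ] shift [-0.0159 -0.001   0.013 ] turn 0.07 q6 -1.0 gap 0.500 gf 40.6 F [ 0.5  0.2 -0.9]
```

servo_tool:
  rows:
    - [[0,0,4,0,0,0,-1],[0,0,7,0,0,0,-1],[0,0,7,0,0,0,-1],[0,0,7,0,0,0,-1],[0,0,7,0,0,0,-1],[0,0,7,0,0,0,-1],[0,0,7,0,0,0,-1],[0,0,7,0,0,0,-1]]

```text
t: 7.33
tcp_pos: [0.4938, -0.0357, 0.0609]
tool_rot: [0.984, 0.179, 0.001, 0.001]
force: [0.3, 0.5, -1.7]
finger_gap: 0.5
gripper_force: 40.5
```

servo_tool:
  rows:
    - [[0,0,7,0,0,0,-1],[0,0,7,0,0,0,-1],[0,0,7,0,0,0,-1],[0,0,7,0,0,0,-1],[0,0,7,0,0,0,-1],[0,0,7,0,0,0,-1],[0,0,7,0,0,0,-1],[0,0,7,0,0,0,-1]]

```text
t: 8.0
tcp_pos: [0.4939, -0.0357, 0.0609]
tool_rot: [0.953, -0.304, 0.001, 0.0]
force: [-0.2, -0.4, -2.0]
finger_gap: 0.501
gripper_force: 40.5
```

servo_tool:
  rows:
    - [[0,0,7,0,0,0,-1],[0,0,7,0,0,0,-1],[0,0,7,0,0,0,-1],[0,0,7,0,0,0,-1],[0,0,7,0,0,0,-1],[0,0,7,0,0,0,-1],[0,0,4,0,0,0,-1],[0,0,0,0,0,0,-1]]

```text
t: 8.67
tcp_pos: [0.4938, -0.0356, 0.0608]
tool_rot: [0.76, -0.65, 0.001, -0.0]
force: [0.5, -0.0, -0.9]
finger_gap: 0.501
gripper_force: 40.5
```

Run:
```python
from h import *
to(.4952,-.035,.03,-16)
c=manip.snapshot("side");cv2.imwrite("pics/g2.png",cv2.resize(c[150:300,200:400],(800,600)))
```

```text
t 8.67 p [ 0.4938 -0.0356  0.0608] yaw -171.12 tilt [ 0.002 -0.001 -1.   ] shift [-0.0004 -0.0014  0.0308] turn -155.12 q6 154.1 gap 0.501 gf 40.5 F [ 0.5 -0.  -0.9]
```

View pics/g2.png

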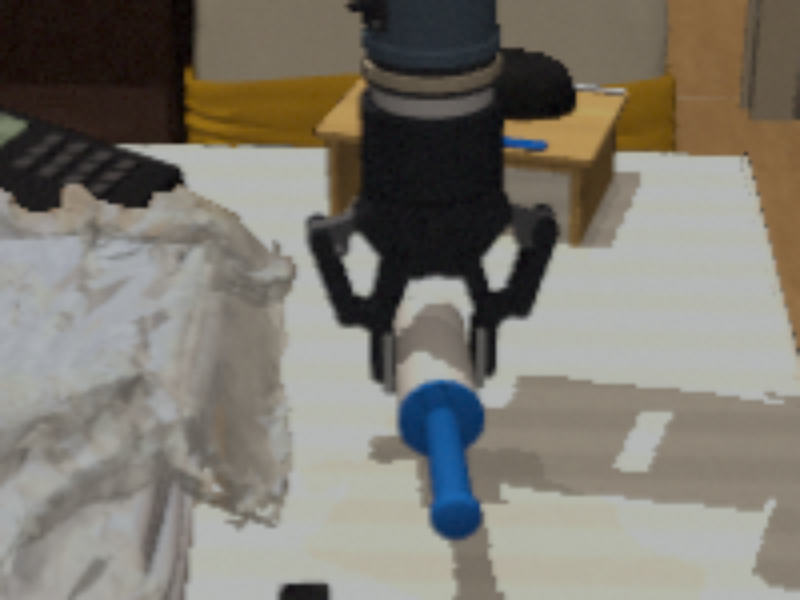

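Roller held level, white end toward the riser. I lower it and let go.

servo_tool:
  rows:
    - [[0,0,0,0,0,0.01,-1],[0,0,0,0,0,0.01,-1],[0,0,0,0,0,0.006,-1],[0,0,0,0,0,0.004,-1],[0,0,0,0,0,0.0015,-1],[0,0,0,0,0,0,-1]]
  squeeze: 20

```text
t: 9.22
tcp_pos: [0.4921, -0.0339, 0.0289]
tool_rot: [0.761, -0.649, -0.001, 0.0]
force: [-1.6, -1.7, 5.5]
finger_gap: 0.498
gripper_force: 41.5
```

servo_tool:
  rows:
    - [[0,0,0,0,0,0,0.05],[0,0,0,0,0,0,0.1],[0,0,0,0,0,0,0.2],[0,0,0,0,0,0,0.4],[0,0,0,0,0,0,0.6],[0,0,0,0,0,0,0.8],[0,0,0,0,0,0,0.8],[0,0,0,0,0,0,0.8]]

```text
t: 9.88
tcp_pos: [0.4927, -0.0339, 0.0288]
tool_rot: [0.761, -0.649, 0.0, -0.0]
force: [0.5, -0.3, -0.8]
finger_gap: 0.895
gripper_force: 0.0
```

servo_tool:
  rows:
    - [[0,0,0,0,0,-0.01,0.8],[0,0,0,0,0,-0.03,0.8],[0,0,0,0,0,-0.04,1],[0,0,0,0,0,-0.03,1],[0,0,0,-0.02,0,0,1],[0,0,0,-0.03,0,0,1],[0,0,0,-0.03,0,0,1],[0,0,0,-0.03,0,0,1]]

```text
t: 10.55
tcp_pos: [0.4742, 0.0693, 0.1397]
tool_rot: [0.764, -0.645, -0.004, -0.007]
force: [0.4, -0.1, 0.0]
finger_gap: 0.998
gripper_force: 0.0
```

servo_tool:
  rows:
    - [[0,0,-7,0,0,-0.01,1],[0,0,-7,0,0,-0.01,1],[0,0,-7,0,0,-0.01,1],[0,0,-7,0,0,-0.01,1],[0,0,-7,0,0,0,1],[0,0,-7,0,0,0,1],[0,0,-7,0,0,0,1],[0,0,-7,0,0,0,1]]

```text
t: 11.22
tcp_pos: [0.4742, 0.0669, 0.1793]
tool_rot: [0.978, -0.208, -0.0, -0.008]
force: [0.1, 0.3, 0.4]
finger_gap: 0.998
gripper_force: 0.0
```

servo_tool:
  rows:
    - [[0,0,-7,0,0,0,1],[0,0,-7,0,0,0,1],[0,0,-7,0,0,0,1],[0,0,-7,0,0,0,1],[0,0,-7,0,0,0,1],[0,0,-7,0,0,0,1],[0,0,-7,0,0,0,1],[0,0,-7,0,0,0,1]]

```text
t: 11.88
tcp_pos: [0.4741, 0.0669, 0.1792]
tool_rot: [0.961, 0.275, 0.003, -0.007]
force: [0.0, 0.2, 0.3]
finger_gap: 1.0
gripper_force: 0.0
```

servo_tool:
  rows:
    - [[0,0,-7,0,0,0,1],[0,0,-7,0,0,0,1],[0,0,-7,0,0,0,1],[0,0,-7,0,0,0,1],[0,0,-7,0,0,0,1],[0,0,-7,0,0,0,1],[0,0,-7,0,0,0,1],[0,0,-7,0,0,0,1]]

```text
t: 12.55
tcp_pos: [0.4741, 0.0669, 0.1792]
tool_rot: [0.72, 0.694, 0.006, -0.005]
force: [-0.5, 0.1, 0.4]
finger_gap: 0.999
gripper_force: 0.0
```

Run:
```python
from h import *
to(.485,.05,.027,9)
c=manip.snapshot("side");cv2.imwrite("pics/g3.png",cv2.resize(c[150:300,200:400],(800,600),interpolation=cv2.INTER_CUBIC))
t=manip.snapshot("top")
hsv=cv2.cvtColor(c,cv2.COLOR_BGR2HSV);m=cv2.inRange(hsv,(100,120,50),(125,255,255));m[:205]=0;m[:,:270]=0;m[:,400:]=0
n,l,st,ce=cv2.connectedComponentsWithStats(m);print([(st[i].tolist(),ce[i].round(1)) for i in range(1,n) if st[i][4]>15])
```

```text
t 12.55 p [0.4741 0.0669 0.1792] yaw -2.07 tilt [ 0.002  0.016 -1.   ] shift [-0.0189  0.0112  0.1519] turn -11.07 q6 -4.7 gap 0.999 gf 0.0 F [-0.5  0.1  0.4]
[([301, 258, 21, 40, 502], array([311.8, 275. ]))]
```

View pics/g3.png

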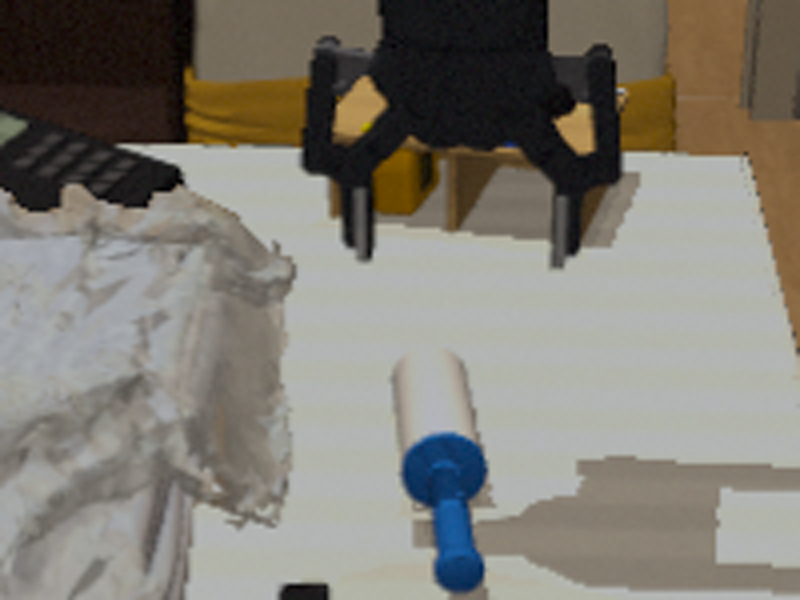

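Roller lies free on the table. In the full frame the knob is at about (314,292) and the collar disc centre at (311,267).

Run:
```python
from h import *
S=lambda x,y:(200+x/4-.4,150+y/4-.4)
k=onz("side",*S(459,570),.0235);c=onz("side",*S(445,470),.0235)
print(k,c,np.linalg.norm(k-c),np.degrees(np.arctan2(*(k-c)[[1,0]])))
u=(k-c)/np.linalg.norm(k-c);g=c+.045*u;print("grasp y~51",g)
yaw=np.degrees(np.arctan2(u[1],u[0]))-90
to(g[0],g[1],.12,yaw)
```

```text
[0.47271156 0.11027365 0.0235    ] [0.48369199 0.01978853 0.0235    ] 0.09114893123436478 96.91905144333289
grasp y~51 [0.47827098 0.06446081 0.0235    ]
t 12.65 p [0.4742 0.0669 0.1791] yaw -2.43 tilt [ 0.003  0.016 -1.   ] shift [-0.0032  0.0041  0.0591] turn -9.35 q6 -4.3 gap 1.004 gf 0.0 F [ 0.   0.2 -0.1]
```

servo_tool:
  rows:
    - [[0,-0.9,0,0.006,0.004,0.02,1],[0,0,-4.7,0,0,0.03,1],[0,0,-4.7,0,0,0.03,1],[0,0,0,0,0,0.03,1],[0,0,0,0,0,0.02,1],[0,0,0,0,0,0.012,0.6],[0,0,0,0,0,0.006,0.2],[0,0,0,0,0,0.003,0]]
  squeeze: 40

```text
t: 13.32
tcp_pos: [0.4786, 0.073, 0.027]
tool_rot: [0.664, 0.748, 0.0, -0.0]
force: [-0.4, -0.4, -0.2]
finger_gap: 0.606
gripper_force: 0.0
```

servo_tool:
  rows:
    - [[0,0,0,0,0,0,-0.2],[0,0,0,0,0,0,-0.3],[0,0,0,0,0,0,-0.4],[0,0,0,0,0,0,-1],[0,0,0,0,0,0,-1],[0,0,0,0,0,0,-1],[0,0,0,0,0,0,-1],[0,0,0,0,0,0,-1]]

```text
t: 13.98
tcp_pos: [0.4794, 0.0732, 0.028]
tool_rot: [0.663, 0.749, 0.001, 0.001]
force: [-0.1, 2.0, 3.5]
finger_gap: 0.213
gripper_force: 39.2
```

Run:
```python
from h import *
# bay axis out dir o; align: hand at mouth + o*(d), tool y yaw -12.5
o=np.array([.217,.976]);m=np.array([.4505,-.306])
for d in(.40,.051): to(*(m+o*d),.029,-12.5)
```

```text
t 13.98 p [0.4794 0.0732 0.028 ] yaw 6.98 tilt [ 0.003  0.    -1.   ] shift [ 0.0041  0.0588 -0.0008] turn 19.48 q6 -11.6 gap 0.213 gf 39.2 F [-0.1  2.   3.5]
t 13.98 p [0.4794 0.0732 0.028 ] yaw 6.98 tilt [ 0.003  0.    -1.   ] shift [-0.3248 -0.0577 -0.0012] turn 19.48 q6 -11.6 gap 0.213 gf 39.2 F [-0.1  2.   3.5]
```

servo_tool:
  rows:
    - [[0,0,0,0,0,-0.0015,-1],[0,0,4,0.001,0.012,0,-1],[0,0,4,0.001,0.012,0,-1],[0,0,4,0.001,0.012,0,-1],[0,0,4,0.001,0.012,0,-1],[0,0,3.5,0.001,0.01,0,-1],[0,0,0,0,0,0,-1]]

```text
t: 14.57
tcp_pos: [0.5391, 0.0768, 0.029]
tool_rot: [0.78, 0.625, 0.002, 0.001]
force: [0.9, -0.6, -0.2]
finger_gap: 0.215
gripper_force: 39.1
```

Run:
```python
from h import *
o=np.array([.217,.976]);m=np.array([.4505,-.306])
to(*(m+o*.20),.029,-12.5);to(*(m+o*.051),.029,-12.5)
c=manip.snapshot("side");cv2.imwrite("pics/g4.png",cv2.resize(c[150:300,200:400],(800,600),interpolation=cv2.INTER_CUBIC))
```

```text
t 14.57 p [0.5391 0.0768 0.029 ] yaw -12.60 tilt [ 0.004  0.    -1.   ] shift [-0.193  -0.0032 -0.0002] turn -0.1 q6 8.9 gap 0.215 gf 39.1 F [ 0.9 -0.6 -0.2]
t 14.57 p [0.5391 0.0768 0.029 ] yaw -12.60 tilt [ 0.004  0.    -1.   ] shift [-3.42e-01 -3.00e-03 -3.00e-04] turn -0.1 q6 8.9 gap 0.215 gf 39.1 F [ 0.9 -0.6 -0.2]
```

View pics/g4.png

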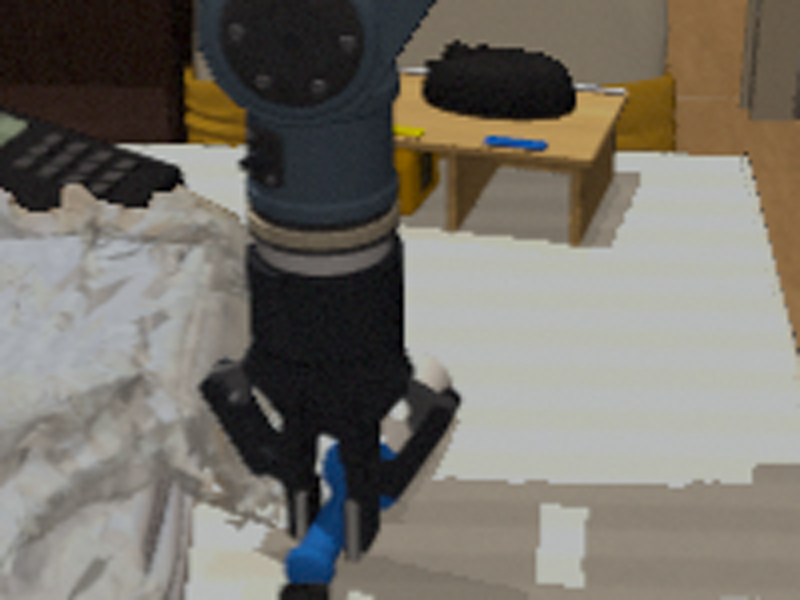

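Aligned with the bay axis, with the roller pointing toward the blue bay. I slide it towards the mouth.

servo_tool:
  rows:
    - [[0,0,0,-0.018,-0.0004,0,-1],[0,0,0,-0.026,-0.0004,0,-1],[0,0,0,-0.027,-0.0004,0,-1],[0,0,0,-0.027,-0.0004,0,-1],[0,0,0,-0.027,-0.0004,0,-1],[0,0,0,-0.027,-0.0004,0,-1],[0,0,0,-0.025,-0.0004,0,-1],[0,0,0,-0.016,-0.0004,0,-1]]

```text
t: 15.28
tcp_pos: [0.4898, -0.112, 0.0288]
tool_rot: [0.78, 0.626, 0.0, -0.001]
force: [1.0, 0.5, -1.2]
finger_gap: 0.216
gripper_force: 39.1
```

servo_tool:
  rows:
    - [[0,0,0,0,0,0,-1],[0,0,0,0,0,0,-1]]

```text
t: 15.45
tcp_pos: [0.4905, -0.1107, 0.0289]
tool_rot: [0.78, 0.625, 0.0, -0.001]
force: [0.1, -0.3, -0.2]
finger_gap: 0.215
gripper_force: 39.1
```

Run:
```python
from h import *
o=np.array([.217,.976]);m=np.array([.4505,-.306])
to(*(m+o*.051),.029,-12.5)
c=manip.snapshot("side")[130:250,240:400];t=manip.snapshot("top")[180:300,340:500]
cv2.imwrite("pics/g5.png",np.hstack([cv2.resize(i,(400,300),interpolation=cv2.INTER_CUBIC) for i in(c,t)]))
```

```text
t 15.45 p [ 0.4905 -0.1107  0.0289] yaw -12.59 tilt [-0.     0.001 -1.   ] shift [-0.1483  0.0035 -0.0003] turn -0.09 q6 -13.0 gap 0.215 gf 39.1 F [ 0.1 -0.3 -0.2]
```

View pics/g5.png

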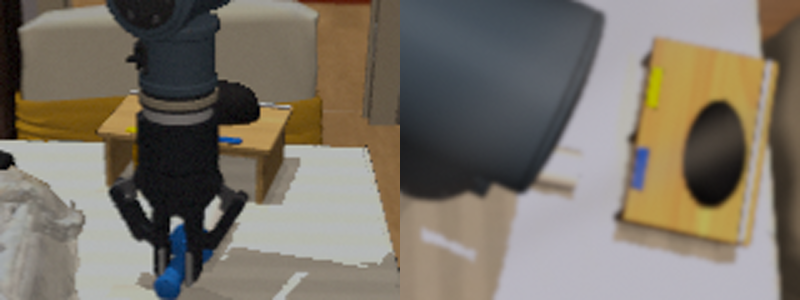

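The top crop shows the roller end at about (577,170), so full-frame (411,248). Extrapolated, it heads for the middle of the bay mouth, near y 176-180. A quick number check follows.

Run:
```python
from h import *
o=np.array([.217,.976]);m=np.array([.4505,-.306]);n=np.array([.976,-.217])
t=manip.snapshot("top");g=t[225:275,395:425].astype(int)
for c in (400,404,407): print(c,t[232:268,c].min(axis=1).tolist())
e=onz("top",340+177/2.5-.3,180+170/2.5-.3,.0235);print(e,"out",(e[:2]-m)@o,"lat",(e[:2]-m)@n)
```

```text
400 [58, 59, 57, 55, 51, 48, 50, 62, 84, 111, 138, 161, 174, 178, 181, 182, 182, 176, 161, 144, 122, 99, 91, 102, 122, 149, 171, 178, 179, 178, 178, 177, 176, 175, 176, 176]
404 [69, 89, 112, 133, 152, 161, 161, 155, 164, 179, 182, 182, 182, 182, 181, 182, 182, 182, 174, 158, 140, 118, 98, 95, 109, 130, 155, 172, 176, 177, 175, 176, 176, 175, 175, 176]
407 [174, 178, 180, 182, 182, 179, 170, 159, 157, 172, 182, 183, 182, 182, 182, 183, 182, 182, 180, 168, 151, 132, 112, 100, 108, 123, 144, 166, 174, 175, 176, 176, 175, 175, 175, 176]
[ 0.45698863 -0.25875307  0.0235    ] out 0.04752104009167893 lat -0.003919679550582499
```

servo_tool:
  rows:
    - [[0,0,0,-0.015,0.001,0,-1],[0,0,0,-0.02,0.001,0,-1],[0,0,0,-0.02,0.001,0,-1],[0,0,0,-0.02,0,0,-1],[0,0,0,-0.02,0,0,-1],[0,0,0,-0.02,0,0,-1],[0,0,0,-0.015,0,0,-1],[0,0,0,-0.01,0,0,-1]]

```text
t: 16.27
tcp_pos: [0.4645, -0.248, 0.0289]
tool_rot: [0.78, 0.626, 0.001, 0.0]
force: [1.1, 0.5, -1.2]
finger_gap: 0.218
gripper_force: 39.1
```

servo_tool:
  rows:
    - [[0,0,0,-0.01,0,0,-1],[0,0,0,-0.005,0,0,-1],[0,0,0,0,0,0.001,-1],[0,0,0,0,0,0,-1]]
  squeeze: 20

```text
t: 16.6
tcp_pos: [0.4615, -0.2625, 0.0281]
tool_rot: [0.78, 0.626, 0.001, 0.001]
force: [0.2, -2.1, 0.7]
finger_gap: 0.217
gripper_force: 39.2
```

Run:
```python
from h import *
o=np.array([.217,.976]);m=np.array([.4505,-.306])
to(*(m+o*.044),.028,-12.5)
```

```text
t 16.60 p [ 0.4615 -0.2625  0.0281] yaw -12.48 tilt [ 0.002 -0.001 -1.   ] shift [-0.0008 -0.0013  0.0001] turn 0.02 q6 -29.3 gap 0.217 gf 39.2 F [ 0.2 -2.1  0.7]
```

servo_tool:
  rows:
    - [[0,0,0,0,0,0,-0.5],[0,0,0,0,0,0,-0.4],[0,0,0,0,0,0,-0.2],[0,0,0,0,0,0,0],[0,0,0,0,0,0,0.2],[0,0,0,0,0,0,0.2],[0,0,0,0,0,0,0.2],[0,0,0,0,0,0,0.2]]

```text
t: 17.27
tcp_pos: [0.4611, -0.2624, 0.0279]
tool_rot: [0.78, 0.626, 0.001, 0.0]
force: [-0.0, -0.4, -0.1]
finger_gap: 0.598
gripper_force: 0.0
```

servo_tool:
  rows:
    - [[0,0,0,0,0,-0.01,0.2],[0,0,0,0,0,-0.02,0.2],[0,0,0,0,0,-0.035,0.2],[0,0,0,0,0,-0.04,0.2],[0,0,0,0,0,-0.04,0.2],[0,0,0,0.03,0,-0.02,0.2],[0,0,0,0.04,0,0,0.2],[0,0,0,0.04,0,0,0.2]]

```text
t: 17.93
tcp_pos: [0.4858, -0.1554, 0.196]
tool_rot: [0.781, 0.625, 0.002, 0.003]
force: [0.5, 0.8, 0.2]
finger_gap: 0.6
gripper_force: 0.0
```

servo_tool:
  rows:
    - [[0,0,0,0.04,0,0,0.2],[0,0,0,0.04,0,0,0.2],[0,0,0,0.04,0,0,0.2],[0,0,0,0.04,0,0,0.2],[0,0,0,0.03,0,0,0.2],[0,0,0,0,0,0,0.2],[0,0,0,0,0,0,0.2]]

```text
t: 18.52
tcp_pos: [0.5257, 0.032, 0.1938]
tool_rot: [0.779, 0.627, 0.001, 0.001]
force: [0.2, -0.2, -0.1]
finger_gap: 0.602
gripper_force: 0.0
```

Run:
```python
from h import *
c=manip.snapshot("side")[130:250,240:400];t=manip.snapshot("top")[180:300,340:500]
cv2.imwrite("pics/g6.png",np.hstack([cv2.resize(i,(400,300),interpolation=cv2.INTER_CUBIC) for i in(c,t)]))
o=np.array([.217,.976]);m=np.array([.4505,-.306])
to(*(m+o*.044),.028,-12.5)
T=manip.snapshot("top");h=cv2.cvtColor(T,cv2.COLOR_BGR2HSV);M=cv2.inRange(h,(100,120,50),(125,255,255));M[:225]=0;M[275:]=0;M[:,:380]=0;M[:,460:]=0
n,l,st,ce=cv2.connectedComponentsWithStats(M)
for i in range(1,n):
    if st[i][4]>5:
        x=st[i][0];ys=np.where(M[:,x+1])[0].mean();e=onz("top",x,ys,.0235);print(st[i],ce[i],e,"knob out",(e[:2]-m)@o)
```

```text
t 18.62 p [0.5256 0.0299 0.1935] yaw -12.51 tilt [ 0.001 -0.    -1.   ] shift [-0.3003 -0.0008  0.1654] turn -0.01 q6 3.6 gap 0.599 gf 0.0 F [ 0.  -0.  -0.1]
[396 240  34  12 195] [411.12307692 246.0974359 ] [ 0.46896796 -0.22024226  0.0235    ] knob out 0.08770710588921879
[434 240   5  14  33] [435.66666667 245.6969697 ] [ 0.45797149 -0.32217703  0.0235    ] knob out -0.014167467048697683
```

View pics/g6.png

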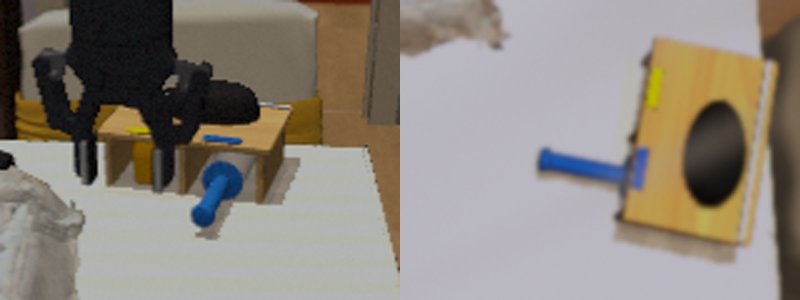

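Both views show the handle lying in front of the blue bay. The knob end is 88 mm outside the mouth, so the white end is about 110 mm in. The mouse and tape measure look unmoved and the gripper is clear. I hand in.

```bash
python3 -c "
from station import manip
print(manip.sign_off())"
```

```text
the job is handed in; nothing more can be done
None
```

The lint roller is back in the blue-tab bay roller first, with the white end about 110 mm in and the blue handle end about 88 mm out, and the job is handed in; the hand-in returned no verdict.

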